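Weigh spacer plates on the covered bench scale

TASK

Weigh the loose spacer plates lying on the bench: slide the dust cover on the scale's console aside and press the button under it to zero the scale with only the strapped bundle on its pan. Then lay every loose plate flat on top of the bundle, one on another in one neat column with the notches in line, feeling each one down onto the pile before you let go so that none is dropped. With all plates on and let go, press the button again to log the weight, then slide the cover fully shut, and leave the jar, screwdriver and drill where they are.

Things in the scene. Friction and masses are not known exactly. Their poses are not given: they have to be found in the camera images.
- scale: bench scale, fixed, 300 (x) x 200 (y) mm, grey housing 50 mm high. Origin: centre of its underside on the bench; x points from the console (robot side) to the pan, y to the left, z up. It may be turned by up to about 0.25 rad
- pan (a point): centre of the top of the steel pan (170 x 190 mm), 70 mm above the bench; axes as the scale's. A strapped bundle of such plates stands fixed and centred on it, lengthwise along scale y (its notches face scale +x and -x), flat on top, 20 to 60 mm above the pan (how high is not told). The loose plates go on it the same way round; the pile is then at most 130 mm above the pan
- cover (a joint): sliding dust cover of the console: 0 = shut, right over the button; grows to 0.075 m as it slides along +y of the scale. From about 0.06 the button is fully clear. Stays where it is left; about 2 N of friction. It blocks the button while shut
- cover_rib (a point): top centre of the upright grip rib on the aluminium cover plate (plate 80 along scale x, 76 along scale y, its top 71 mm above the bench). The rib is 12 mm thick along scale y, 36 mm long along scale x, 24 mm tall; its top is 95 mm above the bench. The point moves with the cover
- button (a joint): travel of the push button: 0 = up, 0.006 m = fully down; springs back. About 1.5 N starts it and 4.5 N holds it fully down; 5 mm or more of travel counts as a press
- button_top (a point): centre of the top of the button: round black cap 28 mm across, its top 60 mm above the bench when up, at x = -92, y = -40 mm in the scale's frame. Hidden under the cover while that is shut. The cover's two aluminium guide rails, 66 mm above the bench, run along scale y, 39 mm either side of the button in scale x
- plate1: H-shaped aluminium spacer plate, loose or absent, 110 x 104 mm from above, 12 to 17 mm thick (each differs, not told), 0.26 to 0.51 kg. Origin: centre of its underside; x along its 110 mm length, y across, z up. In the middle of each of its two long sides (at +y and -y) is a finger notch 60 mm long and 20 mm deep, leaving a waist 64 mm wide in y: grip that. Starts flat on the bench (z = 0)
- plate2: H-shaped aluminium spacer plate, loose or absent, 110 x 104 mm from above, 12 to 17 mm thick (each differs, not told), 0.26 to 0.51 kg. Origin: centre of its underside; x along its 110 mm length, y across, z up. In the middle of each of its two long sides (at +y and -y) is a finger notch 60 mm long and 20 mm deep, leaving a waist 64 mm wide in y: grip that. Starts flat on the bench (z = 0)
- plate3: H-shaped aluminium spacer plate, loose or absent, 110 x 104 mm from above, 12 to 17 mm thick (each differs, not told), 0.26 to 0.51 kg. Origin: centre of its underside; x along its 110 mm length, y across, z up. In the middle of each of its two long sides (at +y and -y) is a finger notch 60 mm long and 20 mm deep, leaving a waist 64 mm wide in y: grip that. Starts flat on the bench (z = 0)
- plate4: H-shaped aluminium spacer plate, loose or absent, 110 x 104 mm from above, 12 to 17 mm thick (each differs, not told), 0.26 to 0.51 kg. Origin: centre of its underside; x along its 110 mm length, y across, z up. In the middle of each of its two long sides (at +y and -y) is a finger notch 60 mm long and 20 mm deep, leaving a waist 64 mm wide in y: grip that. Starts flat on the bench (z = 0)
- jar: bystander: closed glass jar, 90 mm across, 80 mm tall, standing behind the plates; origin: centre of its underside. Leave it alone
- driver: bystander: screwdriver lying to the right of the plates. Leave it alone
- drill: bystander: cordless drill lying on its side to the left of the scale, about 200 x 200 x 60 mm. Leave it alone

How it is judged:
On the way, in this order (a step that is already met when the one before it is completed fails the run):
1. the cover is slid aside, clear of the button, with no loose plate on the scale (value of joint cover above 0.05 m and horizontal distance between each of plate1, plate2, plate3, plate4 and pan above 0.09 m), for 0.2 s.
2. the button is pressed to zero the scale, no loose plate on the pan yet (value of joint button above 0.0045 m and horizontal distance between each of plate1, plate2, plate3, plate4 and pan above 0.09 m), for 0.05 s.
3. every loose plate lies flat in one column on the bundle, let go and still, the button up (value of joint button below 0.0015 m and horizontal distance between each of plate1, plate2, plate3, plate4 and pan below 0.02 m and z of each of plate1, plate2, plate3, plate4 in the frame of pan above 0.012 m and (angle between plate1's own z axis and vertical below 0.1 rad or angle between plate1's own z axis and vertical above 3.04 rad) and angle between the x axis of each of plate1, plate2, plate3, plate4 and the y axis of scale, either way round below 0.3 rad and (angle between plate2's own z axis and vertical below 0.1 rad or angle between plate2's own z axis and vertical above 3.04 rad) and (angle between plate3's own z axis and vertical below 0.1 rad or angle between plate3's own z axis and vertical above 3.04 rad) and (angle between plate4's own z axis and vertical below 0.1 rad or angle between plate4's own z axis and vertical above 3.04 rad) and linear speed of each of plate1, plate2, plate3, plate4 below 0.03 m/s and contact force between each of plate1, plate2, plate3, plate4 and the fingers below 0.05 N), for 0.2 s.
4. the button is pressed again with all plates on (value of joint button above 0.0045 m and horizontal distance between each of plate1, plate2, plate3, plate4 and pan below 0.02 m and z of each of plate1, plate2, plate3, plate4 in the frame of pan above 0.012 m and (angle between plate1's own z axis and vertical below 0.1 rad or angle between plate1's own z axis and vertical above 3.04 rad) and angle between the x axis of each of plate1, plate2, plate3, plate4 and the y axis of scale, either way round below 0.3 rad and (angle between plate2's own z axis and vertical below 0.1 rad or angle between plate2's own z axis and vertical above 3.04 rad) and (angle between plate3's own z axis and vertical below 0.1 rad or angle between plate3's own z axis and vertical above 3.04 rad) and (angle between plate4's own z axis and vertical below 0.1 rad or angle between plate4's own z axis and vertical above 3.04 rad) and contact force between each of plate1, plate2, plate3, plate4 and the fingers below 0.05 N), for 0.05 s.
At the end, for the whole second after the job is handed in: Cover within 6 mm of shut, button up; every loose plate present lies flat (within 0.1 rad, either face up) and still on the bundle, its centre within 20 mm of the pan's centre seen from above, its length within 0.3 rad of the bundle's length (value of joint cover below 0.006 m and value of joint button below 0.0015 m and horizontal distance between each of plate1, plate2, plate3, plate4 and pan below 0.02 m and z of each of plate1, plate2, plate3, plate4 in the frame of pan above 0.012 m and (angle between plate1's own z axis and vertical below 0.1 rad or angle between plate1's own z axis and vertical above 3.04 rad) and angle between the x axis of each of plate1, plate2, plate3, plate4 and the y axis of scale, either way round below 0.3 rad and (angle between plate2's own z axis and vertical below 0.1 rad or angle between plate2's own z axis and vertical above 3.04 rad) and (angle between plate3's own z axis and vertical below 0.1 rad or angle between plate3's own z axis and vertical above 3.04 rad) and (angle between plate4's own z axis and vertical below 0.1 rad or angle between plate4's own z axis and vertical above 3.04 rad) and linear speed of each of plate1, plate2, plate3, plate4 below 0.03 m/s); the robot touches nothing.
It fails at once if a plate is dropped onto the pile (falls freely at more than 0.4 m/s, about 8 mm of fall) ((linear speed of plate1 above 0.4 m/s and contact force between plate1 and anything else below 0.02 N and horizontal distance between plate1 and pan below 0.03 m and height (world z) of plate1 above 0.08 m) or (linear speed of plate2 above 0.4 m/s and contact force between plate2 and anything else below 0.02 N and horizontal distance between plate2 and pan below 0.03 m and height (world z) of plate2 above 0.08 m) or (linear speed of plate3 above 0.4 m/s and contact force between plate3 and anything else below 0.02 N and horizontal distance between plate3 and pan below 0.03 m and height (world z) of plate3 above 0.08 m) or (linear speed of plate4 above 0.4 m/s and contact force between plate4 and anything else below 0.02 N and horizontal distance between plate4 and pan below 0.03 m and height (world z) of plate4 above 0.08 m)).
It fails at once if the jar is disturbed (moved more than 30 mm) (distance of jar from where it was at the start of the episode above 0.03 m).
It fails at once if the driver is disturbed (moved more than 30 mm) (distance of driver from where it was at the start of the episode above 0.03 m).
It fails at once if the drill is disturbed (moved more than 30 mm) (distance of drill from where it was at the start of the episode above 0.03 m).
Of plate1, plate2, plate3, plate4 only 3 to 4 are there at a start; the rules pass over those that are not, and their reading is None.
At some moment in a run one of plate1, plate2, plate3, plate4 may be knocked a few centimetres aside while the robot is not near it.
It also fails if it takes over 210 s, if anything falls off the work surface, if the arm or the gripper's body presses on something with over 40 N, if the wrist force passes 120 N, or if a joint passes its speed limit or range.

ROBOT

A 6-joint arm with a two-finger parallel gripper is mounted at the origin on the work surface. World frame = base frame: x ahead of the robot, y to its left, z up, the work surface at z = 0. Lengths are in m, angles in rad, forces in N, time in s.
With the tool pointing down it reaches from about 0.375 to 0.925 m from the base axis. Payload 5.7 kg.
Tool frame: the origin (TCP) lies at the very end of the fingers, on their centre line; the grasp point (between the pads) lies ctrl.grasp_offset behind it (ctrl.grasp_offset is the distance from the TCP to the grasp point, in m); z points along the fingers, y is the line along which they close (so a half turn about z gives the same grasp; the last joint's range is limited). The gripper opens to 88 mm and grips with 3 to 60 N. Pads are 20 mm wide; open, the fingers measure 115 mm over their backs; the gripper's body (75 mm by 178 mm) begins 61 mm behind the grasp point.
Start: joints at [1.153, 0.359, 1.51, -0, 1.272, -0.115], TCP at [0.179, 0.573, 0.223] pointing down, gripper open.
Joint ranges: [-2.97, 2.97], [-1.01, 2.36], [0.21, 2.38], [-0.96, 4.11], [0.2, 2.71], [-2.98, 2.98]. Speed limits (rad/s): [2.39, 2.39, 3.14, 3.14, 3.14, 3.14].

INTERFACE

Orientations are given as a 3x3 rotation matrix whose columns are the frame's x, y, z axes.
In Python, from cell import ctrl gives the robot as it stands.
- The arm moves only by the shell command python3 inch.py 'ROWS' [FORCE]. ROWS is a JSON list that holds a single list of rows (three levels of brackets), with 1 to 20 rows, each of 7 numbers: a rotation vector rx, ry, rz in rad, then dx, dy, dz in m, then the opening from 0.0 (shut) to 1.0 (fully open); each row shifts and turns the commanded pose from where the row before left it, along the tool's axes as they then stand; what a row does not reach is not made up. A row lasts 1/10 s, in which the tool goes at most 0.05 m and 0.15 rad, less where a joint would pass 70% of its speed; a pose out of reach is approached as far as the arm can. The fingers move at their own pace and stop on an object; FORCE is the grip in N (left out, the last holds). Time passes only in rows, so rows that do not move let the fingers close. It prints the time, the measured TCP pose, the force, the opening and the grip force at its end. Input that does not fit is refused with a message, and nothing moves.
- ctrl.sense(): the state, without advancing time (a new reading comes with each control period).
- ctrl.grab_frame(name): name is "scene" or "top" or "wrist"; returns a dict with "image" (480x640x3 uint8, red, green, blue), "camera_matrix" (3x3 intrinsics, pixels), "R" (3x3) and "t" (3): a world point X has camera coordinates R X + t. Camera axes: x right, y down, z forward; pixel columns grow to the right and rows downward; lengths in m; the calibration is good to about 2 mm. The wrist camera is an equidistant fisheye: a pixel r from the principal point sees the ray r / f radians off the axis. A picture is of the moment at which its call begins. There is no depth.
- ctrl.finish_job(): hands the job in; it is judged then, once.
The state is a dict: "t": time; "joints": joint angles; "qd": joint speeds; "effort": joint torques, N m; "position": TCP position; "tcp_rot": TCP orientation; "force": force on the tool from outside, world axes, zero at the start; "ft_torque": the same for the moment, N m; "grip_width": opening from 0.0 (shut) to 1.0 (fully open); "gripper_force": force on a finger pad.
Only numpy, scipy, OpenCV 4.12 (cv2) and the standard library are available. Lean on these libraries where they do the work, as an engineer would, in place of code of your own. Each camera call takes 0.05 s, during which the arm holds its last target. There are 200 camera calls.

## Working session

There is one attempt and no reset: what is moved stays moved. The work goes in short steps, Python scripts to look and compute and a shell command to move; the robot and the scene stay as the last step left them, time stands still between calls to the robot, and variables do not carry over. Pictures are saved under pics/ and viewed, at most 14 in all, crops included, and the job is handed in when it is done.

```bash
ls; mkdir -p pics; python3 - <<'E'
from cell import ctrl
import cv2,numpy as np
np.set_printoptions(precision=4,suppress=True)
s=ctrl.sense();print(s,ctrl.grasp_offset)
for n in ["scene","top"]:
    f=ctrl.grab_frame(n);cv2.imwrite(f"pics/{n}0.png",f["image"][:,:,::-1]);print(n,f["camera_matrix"],f["R"],f["t"])
E
```

```text
cell.py
inch.py
pics
{'t': 0.0, 'joints': array([ 1.1529,  0.3595,  1.5114, -0.    ,  1.2725, -0.1151]), 'qd': array([ 0.    ,  0.0007, -0.0005,  0.0013, -0.0006, -0.0013]), 'effort': array([ -0.0014, -51.5364, -27.0729,   0.0674,   0.0351,  -0.0001]), 'position': array([0.1787, 0.5721, 0.2218]), 'tcp_rot': array([[-0.9545,  0.2982, -0.0007],
       [ 0.2982,  0.9545, -0.0017],
       [ 0.0002, -0.0018, -1.    ]]), 'force': array([-0.1847, -0.0133,  0.6644]), 'ft_torque': array([-0.0079,  0.0283, -0.0315]), 'gripper_force': 0.0, 'grip_width': 1.0008911473869055} 0.0187
scene [[518.4751   0.     320.815 ]
 [  0.     518.4751 243.3748]
 [  0.       0.       1.    ]] [[ 0.8545  0.5194  0.0032]
 [ 0.3359 -0.5479 -0.7661]
 [-0.3962  0.6558 -0.6427]] [-0.5418 -0.143   1.6349]
top [[449.9306   0.     327.7283]
 [  0.     449.9306 229.0071]
 [  0.       0.       1.    ]] [[ 0.0012 -0.9999  0.0155]
 [-0.9811 -0.0042 -0.1932]
 [ 0.1933 -0.015  -0.981 ]] [-0.0101  0.6407  0.9728]
```
View pics/scene0.png

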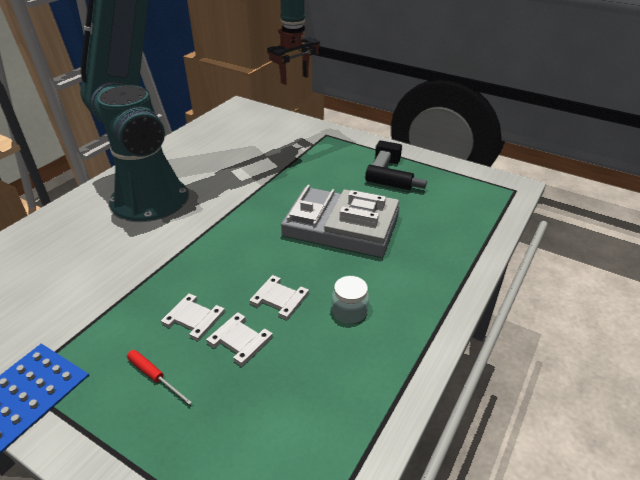

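View pics/top0.png

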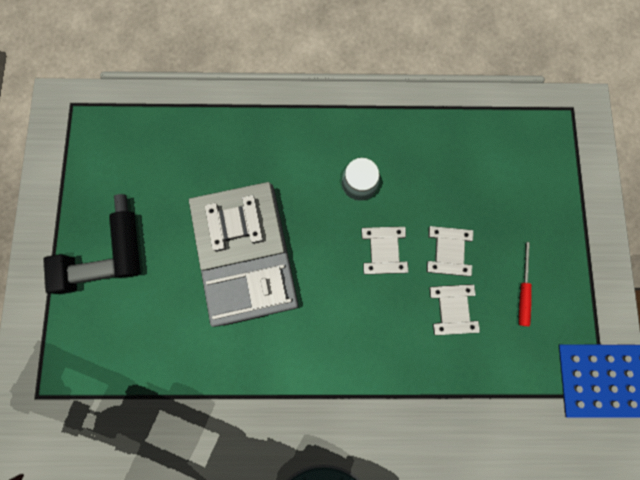

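The scene shows three loose plates, in the top view at about (385,250), (451,251) and (456,310). The scale is at (243,255), its cover rib at (266,287) and the bundle at (234,223). The jar is at (361,177), the driver at (526,290) and the drill at (110,245).

```bash
cat > h.py <<'E'
import numpy as np,cv2
from cell import ctrl
np.set_printoptions(precision=4,suppress=True)
def cam(f): return f["camera_matrix"],f["R"],f["t"]
def ray(f,uv):
    K,R,t=cam(f); uv=np.atleast_2d(uv).astype(float)
    d=np.c_[uv,np.ones(len(uv))]@np.linalg.inv(K).T@R
    return -R.T@t,d
def onz(f,uv,z):
    c,d=ray(f,uv); return (c+d*((z-c[2])/d[:,2])[:,None])
def proj(f,X):
    K,R,t=cam(f); p=(np.atleast_2d(X)@R.T+t)@K.T; return p[:,:2]/p[:,2:]
def white(f,thr=165):
    im=f["image"].astype(int); return ((im.min(2)>thr)).astype(np.uint8)
def blobs(m,lo,hi):
    cs,_=cv2.findContours(m,cv2.RETR_EXTERNAL,cv2.CHAIN_APPROX_NONE)
    return [c[:,0,:] for c in cs if lo<cv2.contourArea(c)<hi]
def rect(P):
    (x,y),(w,h),a=cv2.minAreaRect((P[:,:2]*1000).astype(np.float32)); return x,y,w,h,a
E
python3 - <<'E'
from h import *
fs={n:ctrl.grab_frame(n) for n in("top","scene")}
for n,f in fs.items():
    print(n,"cam",ray(f,[0,0])[0])
    hsv=cv2.cvtColor(f["image"],cv2.COLOR_RGB2HSV)
    ng=((hsv[:,:,1]<90)|(hsv[:,:,0]<35)|(hsv[:,:,0]>95)).astype(np.uint8)
    for c in blobs(ng,300,20000):
        print("blob",c.mean(0),cv2.contourArea(c.astype(np.int32)),*[np.round(rect(onz(f,c,z)),1) for z in(0.014,0.05)])
f=fs["top"];im=f["image"]
c=cv2.resize(im[165:345,170:320],None,fx=4,fy=4,interpolation=cv2.INTER_CUBIC)[:, :, ::-1]
cv2.imwrite("pics/c1.png",cv2.resize(c,(500,600)))
g=fs["scene"]["image"][175:265,270:410];cv2.imwrite("pics/c2.png",cv2.resize(g,None,fx=5,fy=5,interpolation=cv2.INTER_CUBIC)[:,:,::-1])
E
```

```text
top cam [0.4406 0.0072 1.0783]
scene cam [ 1.1587 -0.8691  0.9428]
blob [157.8028 376.0986] 671.0 [ 517.3 -479.6   30.   211.    82.4] [ 542.2 -494.7   28.9  202.8   82.4]
blob [239.3129 338.4785] 1688.5 [ 601.2 -305.3  114.3  122.2   84.5] [ 622.8 -327.2  109.8  117.5   84.5]
blob [192.6184 316.1382] 1451.0 [ 464.3 -309.8  119.8  114.4    3.5] [ 491.3 -331.5  115.2  109.9    3.5]
blob [349.9242 298.9242] 1490.0 [756.  -63.1  90.7 165.3  27.3] [771.6 -94.4  87.2 158.9  27.3]
blob [279.4324 296.5338] 1308.0 [ 603.  -148.8  119.5  118.     1.9] [ 624.6 -176.7  114.9  113.4    1.9]
blob [342.3876 219.0684] 5911.5 [571.9 221.8 320.2 291.2  12.7] [594.6 179.5 307.8 279.9  12.7]
```

View pics/c1.png

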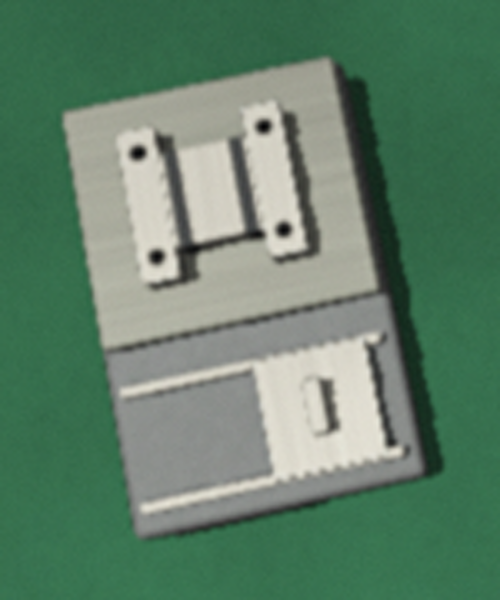

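View pics/c2.png

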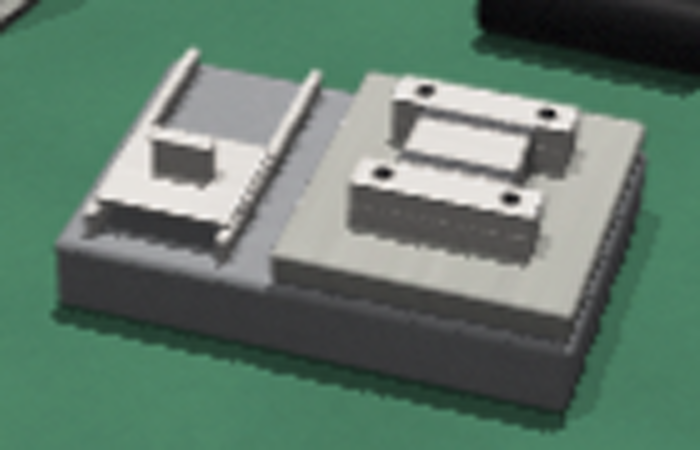

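The crops show the cover shut, with its rib at about c1 (316,400), and the two rails. The bundle's four bolt holes are at c1 (138,153), (264,127), (284,230) and (157,257). The same holes appear in c2, so I can triangulate them.

```bash
python3 - <<'E'
from h import *
fs={n:ctrl.grab_frame(n) for n in("top","scene")}
T,S=fs["top"],fs["scene"]
a=np.array([(157,257),(138,153),(284,230),(264,127)])/3.3333+[169.9,164.9]-.3
b=np.array([(425,90),(547,114),(383,173),(511,199)])/5+[270,175]-.4
def tri(p,q):
    c1,d1=ray(T,p);c2,d2=ray(S,q);out=[]
    for u,v in zip(d1,d2):
        u=u/np.linalg.norm(u);v=v/np.linalg.norm(v)
        s=np.linalg.lstsq(np.c_[u,-v],c2-c1,rcond=None)[0]
        out.append(((c1+s[0]*u)+(c2+s[1]*v))/2); gap=np.linalg.norm(c1+s[0]*u-c2-s[1]*v); print("gap",gap)
    return np.array(out)
P=tri(a,b);print(P,P.mean(0))
pc=np.array([(65,113),(332,58),(381,290),(105,348)])/3.3333+[170,165]
Q=onz(T,pc,.07);print("pan",Q,Q.mean(0),[np.linalg.norm(Q[i]-Q[i-1]) for i in range(4)])
hc=np.array([(138,538),(425,475)])/3.3333+[170,165];H=onz(T,hc,.05);print("front",H,H.mean(0))
for d in(Q[0]-Q[1],Q[3]-Q[2],H[0]-H[1],P[0]-P[2],P[1]-P[3]): print("yaw",np.arctan2(-d[0],d[1]))
for d in(Q[0]-Q[3],Q[1]-Q[2],P[1]-P[0],P[3]-P[2]): print("yaw",np.arctan2(d[1],d[0]))
r=onz(T,np.array([(314,404)])/3.3333+[170,165],.095);print("rib",r)
for n,f in fs.items():
    im=f["image"];m=white(f,150);hsv=cv2.cvtColor(im,cv2.COLOR_RGB2HSV)
    m=((im.min(2)>140)&(hsv[:,:,1]<50)).astype(np.uint8)
    for c in blobs(m,700,2500):
        X=[np.array(rect(onz(f,c,z))) for z in(.012,.017)]
        print(n,c.mean(0),*[x.round(1) for x in X])
E
```

```text
gap 0.0004323220029666959
gap 0.0010006635821923726
gap 0.0002538404410510479
gap 0.00010235368713542965
[[0.6038 0.236  0.0994]
 [0.674  0.252  0.0989]
 [0.6223 0.1531 0.0993]
 [0.6929 0.169  0.0989]] [0.6483 0.2025 0.0991]
pan [[0.7085 0.3103 0.07  ]
 [0.7492 0.1272 0.07  ]
 [0.5859 0.0898 0.07  ]
 [0.546  0.2738 0.07  ]] [0.6474 0.2002 0.07  ] [np.float64(0.16658139518331114), np.float64(0.187564225634929), np.float64(0.16752583603196025), np.float64(0.18827929873931548)]
front [[0.4211 0.2501 0.05  ]
 [0.4629 0.0592 0.05  ]] [0.442  0.1547 0.05  ]
yaw 0.21843374893611048
yaw 0.2134350705961867
yaw 0.2153566605965996
yaw 0.22011233817796466
yaw 0.22302598609980115
yaw 0.22095095672996745
yaw 0.2251912082500605
yaw 0.22413511640097544
yaw 0.2211920057120013
rib [[0.5073 0.1298 0.095 ]]
top [454.6456 309.6165] [ 460.6 -306.   110.8  103.3    3.1] [ 460.5 -304.5  110.3  102.8    3.1]
top [384.4646 249.8687] [ 601.  -144.9  110.9  103.2    2.2] [ 600.3 -144.2  110.4  102.7    2.2]
top [450.1717 250.596 ] [ 599.5 -303.5  103.6  110.8   84.7] [ 598.8 -302.1  103.2  110.3   84.7]
top [361.5978 173.5326] [791.6 -92.8  80.3  82.2   0.3] [789.9 -92.3  79.9  81.8   0.3]
scene [238.9613 336.2774] [ 596.2 -300.4  104.6  111.4   84.8] [ 599.2 -303.5  104.   110.8   84.8]
scene [192.6054 314.7823] [ 459.9 -305.8  110.4  103.9    3.4] [ 463.6 -308.8  109.8  103.4    3.4]
scene [279.3759 294.8085] [ 598.8 -143.4  111.1  104.4    2.1] [ 601.8 -147.3  110.5  103.8    2.1]
scene [586.2893 223.0331] [1200.6  569.9   57.5  289.9   89.5] [1200.4  562.1   57.1  288.3   89.5]
```

```bash
cat >> h.py <<'E'
YAW=.2205; PAN=np.array([.648,.2015])
def go(x,y,z,th):
    """rz and then tool-frame dx dy dz (after the turn) to reach x,y,z with closing line at angle th, tool down"""
    s=ctrl.sense();R=s["tcp_rot"];p=s["position"]
    yv=R[:,1];cur=np.arctan2(yv[1],yv[0]);dth=(th-cur+np.pi)%(2*np.pi)-np.pi
    Y=np.array([np.cos(th),np.sin(th),0]);Z=np.array([0,0,-1.]);X=np.cross(Y,Z);d=np.array([x,y,z])-p
    print("t",s["t"],"pos",p,"j6",s["joints"][5],"F",s["force"],"RZ %.4f"%-dth,"d %.4f %.4f %.4f"%(d@X,d@Y,d@Z),"tilt",R[2,:2],"now-axes",R.T@d)
E
python3 -c "
from h import *
go(.5075,.1300,.12,YAW+np.pi/2)"
```

```text
t 0.3 pos [0.1788 0.5724 0.2223] j6 -0.11509857410270963 F [ 1.1752  0.3456 -0.9743] RZ -0.5233 d -0.2239 -0.5036 0.1023 tilt [ 0.0001 -0.0007] now-axes [-0.4457 -0.3242  0.1025]
```

```bash
python3 inch.py '[[[0, 0, -0.131, 0, 0, 0, 0.5], [0, 0, -0.131, 0, 0, 0, 0.5], [0, 0, -0.131, 0, 0, 0, 0.5], [0, 0, -0.131, 0, 0, 0, 0.5], [0, 0, 0, -0.0204, -0.0458, 0, 0.5], [0, 0, 0, -0.0204, -0.0458, 0, 0.5], [0, 0, 0, -0.0204, -0.0458, 0, 0.5], [0, 0, 0, -0.0204, -0.0458, 0, 0.5], [0, 0, 0, -0.0204, -0.0458, 0, 0.5], [0, 0, 0, -0.0204, -0.0458, 0, 0.5], [0, 0, 0, -0.0204, -0.0458, 0, 0.5], [0, 0, 0, -0.0204, -0.0458, 0, 0.5], [0, 0, 0, -0.0204, -0.0458, 0.02, 0.5], [0, 0, 0, -0.0204, -0.0458, 0.04, 0.5], [0, 0, 0, -0.02, -0.0456, 0.04, 0.5], [0, 0, 0, 0, 0, 0, 0.5], [0, 0, 0, 0, 0, 0, 0.5]]]' 20; python3 - <<'E'
from h import *
go(.5075,.1300,.079,YAW+np.pi/2)
f=ctrl.grab_frame("top");cv2.imwrite("pics/w1.png",cv2.resize(f["image"][165:345,170:320],(500,600),interpolation=cv2.INTER_CUBIC)[:,:,::-1])
f=ctrl.grab_frame("wrist");cv2.imwrite("pics/w2.png",f["image"][:,:,::-1])
E
```

```text
t: 2.0
position: [0.4917, 0.1512, 0.1409]
tcp_rot: [[-0.976, -0.217, -0.002], [-0.217, 0.976, -0.0], [0.002, 0.0, -1.0]]
force: [-0.5, 0.6, 0.2]
grip_width: 0.496
gripper_force: 0.0
t 2.0 pos [0.4917 0.1512 0.1409] j6 -1.625917900758077 F [-0.5253  0.637   0.2216] RZ -0.0016 d -0.0108 -0.0242 0.0619 tilt [0.0023 0.0003] now-axes [-0.011  -0.0242  0.0619]
```

View pics/w2.png

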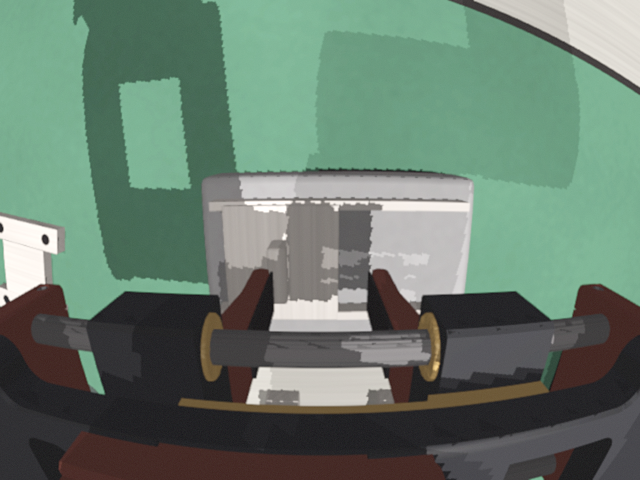

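The wrist view shows the fingers at (260,290) and (385,290), still to one side of the rib. I'll move over it, descend and grip.

```bash
python3 inch.py '[[[0, 0, 0, -0.011, -0.0242, 0, 0.5], [0, 0, 0, 0, 0, 0.02, 0.5], [0, 0, 0, 0, 0, 0.02, 0.5], [0, 0, 0, 0, 0, 0.01, 0.5], [0, 0, 0, 0, 0, 0.01, 0.5], [0, 0, 0, 0, 0, 0, 0], [0, 0, 0, 0, 0, 0, 0], [0, 0, 0, 0, 0, 0, 0], [0, 0, 0, 0, 0, 0, 0], [0, 0, 0, 0, 0, 0, 0]]]' 20
```

```text
t: 3.1
position: [0.5087, 0.1306, 0.0822]
tcp_rot: [[-0.976, -0.219, 0.001], [-0.219, 0.976, -0.0], [-0.001, -0.0, -1.0]]
force: [-0.2, -0.7, 3.6]
grip_width: 0.135
gripper_force: 20.0
```

```bash
python3 inch.py '[[[0, 0, 0, 0, 0.012, 0, 0], [0, 0, 0, 0, 0.013, 0, 0], [0, 0, 0, 0, 0.013, 0, 0], [0, 0, 0, 0, 0.013, 0, 0], [0, 0, 0, 0, 0.013, 0, 0], [0, 0, 0, 0, 0.009, 0, 0], [0, 0, 0, 0, 0, 0, 0], [0, 0, 0, 0, 0, 0, 0]]]' 20
```

```text
t: 3.9
position: [0.4925, 0.2025, 0.0822]
tcp_rot: [[-0.975, -0.221, 0.001], [-0.221, 0.975, -0.001], [-0.001, -0.001, -1.0]]
force: [0.5, -4.1, 5.4]
grip_width: 0.137
gripper_force: 20.0
```

```bash
python3 inch.py '[[[0, 0, 0, 0, 0, 0, 0.4], [0, 0, 0, 0, 0, 0, 0.4], [0, 0, 0, 0, 0, 0, 0.4], [0, 0, 0, 0, 0, -0.02, 0.4], [0, 0, 0, 0, 0, -0.025, 0.4], [0, 0, 0, 0, -0.03, 0, 0], [0, 0, 0, 0, -0.044, 0, 0], [0, 0, 0, 0, 0, 0, 0], [0, 0, 0, 0, 0, 0, 0], [0, 0, 0, 0, 0, 0, 0], [0, 0, 0, 0, 0, 0, 0]]]' 20;  python3 - <<'E'
from h import *
go(.5075,.1303,.064,YAW+np.pi/2)
f=ctrl.grab_frame("scene");g=f["image"][150:265,260:410];cv2.imwrite("pics/c3.png",cv2.resize(g,None,fx=5,fy=5,interpolation=cv2.INTER_CUBIC)[:,:,::-1])
E
```

```text
t: 5.0
position: [0.5078, 0.1308, 0.1264]
tcp_rot: [[-0.975, -0.22, -0.001], [-0.22, 0.975, 0.0], [0.001, 0.0, -1.0]]
force: [0.5, 0.3, -0.0]
grip_width: 0.001
gripper_force: 0.0
t 5.0 pos [0.5078 0.1308 0.1264] j6 -1.6731816825973986 F [ 0.486   0.277  -0.0058] RZ 0.0018 d 0.0004 -0.0004 0.0624 tilt [0.0006 0.0003] now-axes [ 0.0004 -0.0004  0.0624]
```

View pics/c3.png

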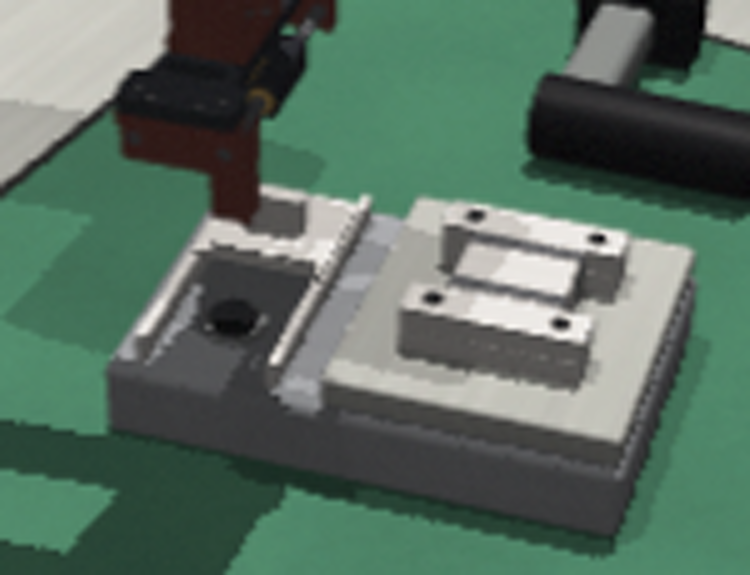

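The cover is aside and the black button is clear at c3 (233,318), right below the closed fingers. Next I'll descend and press.

```bash
python3 inch.py '[[[0, 0, 0, 0, 0, 0.03, 0], [0, 0, 0, 0, 0, 0.024, 0], [0, 0, 0, 0, 0, 0.008, 0], [0, 0, 0, 0, 0, 0.004, 0], [0, 0, 0, 0, 0, 0.003, 0], [0, 0, 0, 0, 0, 0.002, 0], [0, 0, 0, 0, 0, 0, 0], [0, 0, 0, 0, 0, 0, 0]]]'
```

```text
t: 5.85
position: [0.5085, 0.1299, 0.0563]
tcp_rot: [[-0.976, -0.219, 0.001], [-0.219, 0.976, 0.0], [-0.001, 0.0, -1.0]]
force: [-2.8, 1.5, 3.1]
grip_width: 0.004
gripper_force: 1.7
```

```bash
python3 inch.py '[[[0, 0, 0, 0, 0, 0.002, 0], [0, 0, 0, 0, 0, 0.002, 0], [0, 0, 0, 0, 0, 0.001, 0], [0, 0, 0, 0, 0, 0, 0], [0, 0, 0, 0, 0, 0, 0]]]'
```

```text
t: 6.35
position: [0.5089, 0.1299, 0.0537]
tcp_rot: [[-0.976, -0.219, 0.002], [-0.219, 0.976, 0.0], [-0.002, -0.0, -1.0]]
force: [-10.1, 0.9, 36.2]
grip_width: 0.003
gripper_force: 17.9
```

```bash
python3 inch.py '[[[0, 0, 0, 0, 0, -0.02, 0], [0, 0, 0, 0, 0, -0.04, 0.5], [0, 0, 0, 0, 0, -0.04, 1], [0, 0, 0, 0, 0, 0, 1]]]'; python3 - <<'E'
from h import *
f=ctrl.grab_frame("top");im=f["image"];hsv=cv2.cvtColor(im,cv2.COLOR_RGB2HSV)
m=((im.min(2)>140)&(hsv[:,:,1]<50)).astype(np.uint8)
for c in blobs(m,700,2500): print(c.mean(0),np.round(rect(onz(f,c,.0145)),1))
go(.6005,-.1445,.11,np.pi/2+np.deg2rad(2.2))
E
```

```text
t: 6.75
position: [0.513, 0.13, 0.1557]
tcp_rot: [[-0.976, -0.219, 0.011], [-0.219, 0.976, 0.001], [-0.011, -0.002, -1.0]]
force: [1.5, 0.1, -0.2]
grip_width: 0.239
gripper_force: 0.0
[454.372  309.4396] [ 460.4 -305.9  110.8  105.1    3.3]
[384.31 250.19] [ 600.5 -144.7  111.4  104.8    1.3]
[450.0995 250.5771] [ 599.3 -302.8  103.5  111.7   84.7]
[361.7419 173.6559] [790.7 -92.6  80.1  82.1   0.3]
t 6.8 pos [0.5114 0.1298 0.1533] j6 -1.6736827445601379 F [ 0.2507  0.6199 -0.2162] RZ 0.1827 d -0.0786 -0.2775 0.0433 tilt [-0.0074 -0.0013] now-axes [-0.0265 -0.2871  0.0439]
```

```bash
python3 inch.py '[[[0, 0, 0.0915, 0, 0, 0, 1], [0, 0, 0.0915, 0, 0, 0, 1], [0, 0, 0, -0.0112, -0.0396, 0, 1], [0, 0, 0, -0.0112, -0.0396, 0, 1], [0, 0, 0, -0.0112, -0.0396, 0, 1], [0, 0, 0, -0.0112, -0.0396, 0, 1], [0, 0, 0, -0.0112, -0.0396, 0, 1], [0, 0, 0, -0.0112, -0.0396, 0, 1], [0, 0, 0, -0.0112, -0.0396, 0, 1], [0, 0, 0, 0, 0, 0, 1], [0, 0, 0, 0, 0, 0, 1], [0, 0, 0, 0, 0, 0, 1]]]'; python3 - <<'E'
from h import *
go(.6005,-.1445,.005,np.pi/2+np.deg2rad(2.))
f=ctrl.grab_frame("wrist");cv2.imwrite("pics/w3.png",f["image"][:,:,::-1]);print(cam(f))
E
```

```text
t: 8.0
position: [0.5961, -0.1433, 0.1493]
tcp_rot: [[-0.999, -0.038, -0.002], [-0.038, 0.999, 0.001], [0.002, 0.001, -1.0]]
force: [0.3, 1.5, -0.1]
grip_width: 1.0
gripper_force: 0.0
t 8.0 pos [ 0.5961 -0.1433  0.1493] j6 -1.957869412231519 F [ 0.2974  1.493  -0.0866] RZ 0.0035 d -0.0044 -0.0014 0.1443 tilt [0.0024 0.0011] now-axes [-0.0047 -0.0016  0.1443]
(array([[371.6483,   0.    , 320.0091],
       [  0.    , 371.6483, 239.5321],
       [  0.    ,   0.    ,   1.    ]]), array([[-0.0377,  0.9993,  0.001 ],
       [ 0.9704,  0.0363,  0.2387],
       [ 0.2385,  0.0099, -0.9711]]), array([ 0.1652, -0.5848,  0.1773]))
```

View pics/w3.png

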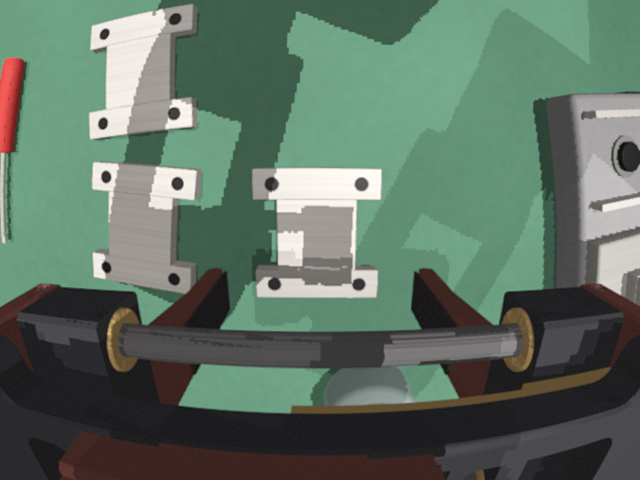

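The wrist view shows the plate between the open fingers, its holes at (271,184), (361,184), (274,284) and (359,284). I'll descend onto it.

```bash
python3 inch.py '[[[0, 0, 0, -0.0045, -0.0015, 0.03, 1], [0, 0, 0, 0, 0, 0.04, 1], [0, 0, 0, 0, 0, 0.04, 1], [0, 0, 0, 0, 0, 0.02, 1], [0, 0, 0, 0, 0, 0.008, 1], [0, 0, 0, 0, 0, 0, 1], [0, 0, 0, 0, 0, 0, 1]]]' 40
```

```text
t: 8.75
position: [0.6026, -0.1453, 0.0138]
tcp_rot: [[-0.999, -0.039, 0.002], [-0.039, 0.999, -0.001], [-0.001, -0.001, -1.0]]
force: [0.4, 0.7, 0.1]
grip_width: 1.001
gripper_force: 0.0
```

```bash
python3 inch.py '[[[0, 0, 0, 0, 0, 0.003, 1], [0, 0, 0, 0, 0, 0.001, 0], [0, 0, 0, 0, 0, 0, 0], [0, 0, 0, 0, 0, 0, 0], [0, 0, 0, 0, 0, 0, 0], [0, 0, 0, 0, 0, 0, 0], [0, 0, 0, 0, 0, 0, 0]]]' 40
```

```text
t: 9.45
position: [0.602, -0.1458, 0.009]
tcp_rot: [[-0.999, -0.038, 0.0], [-0.038, 0.999, -0.0], [-0.0, -0.0, -1.0]]
force: [-0.1, 0.3, 4.8]
grip_width: 0.72
gripper_force: 40.0
```

Only the fingertips overlap the plate, so I'll reopen, go lower and grip again.

```bash
python3 inch.py '[[[0, 0, 0, 0, 0, 0, 0.9], [0, 0, 0, 0, 0, 0, 0.9], [0, 0, 0, 0, 0, 0.003, 0.9], [0, 0, 0, 0, 0, 0.0025, 0.9], [0, 0, 0, 0, 0, 0, 0], [0, 0, 0, 0, 0, 0, 0], [0, 0, 0, 0, 0, 0, 0], [0, 0, 0, 0, 0, 0, 0], [0, 0, 0, 0, 0, 0, 0]]]' 40
```

```text
t: 10.35
position: [0.6016, -0.1456, 0.0029]
tcp_rot: [[-0.999, -0.038, -0.0], [-0.038, 0.999, -0.0], [0.0, 0.0, -1.0]]
force: [0.5, -0.5, -3.4]
grip_width: 0.724
gripper_force: 40.0
```

```bash
python3 inch.py '[[[0, 0, 0, 0, 0, -0.02, 0], [0, 0, 0, 0, 0, -0.04, 0], [0, 0, 0, 0, 0, -0.045, 0], [0, 0, 0, 0, 0, -0.045, 0], [0, 0, 0, 0, 0, 0, 0], [0, 0, 0, 0, 0, 0, 0]]]' 40; python3 - <<'E'
from h import *
go(*PAN,.16,YAW)
f=ctrl.grab_frame("wrist");cv2.imwrite("pics/w4.png",f["image"][:,:,::-1])
E
```

```text
t: 10.95
position: [0.6021, -0.1457, 0.1539]
tcp_rot: [[-0.999, -0.038, 0.002], [-0.038, 0.999, -0.001], [-0.002, -0.001, -1.0]]
force: [-1.7, -0.4, -3.9]
grip_width: 0.724
gripper_force: 40.0
t 10.95 pos [ 0.6021 -0.1457  0.1539] j6 -1.9577661778380748 F [-1.7488 -0.3826 -3.9297] RZ 1.3885 d 0.3287 0.1207 -0.0061 tilt [-0.0016 -0.0007] now-axes [-0.0592  0.3451 -0.0062]
```

View pics/w4.png

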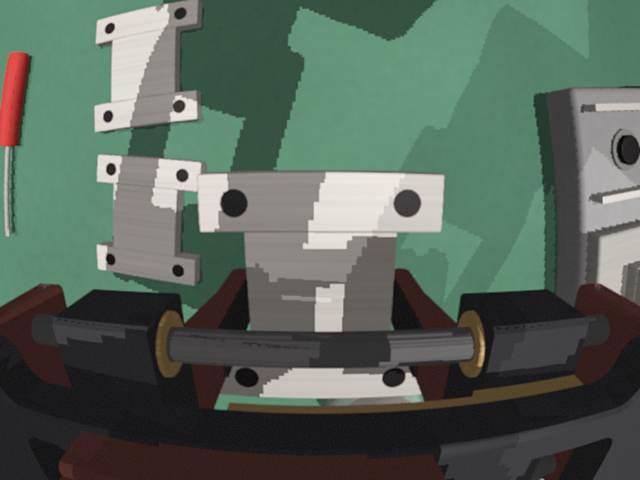

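Lifted level, with holes at (233,203), (407,203), (246,377) and (394,377). I'll carry it to the pan.

```bash
python3 inch.py '[[[0, 0, 0, -0.0074, 0.0431, -0.002, 0], [0, 0, 0, -0.0074, 0.0431, 0, 0], [0, 0, 0, -0.0074, 0.0431, 0, 0], [0, 0, 0, -0.0074, 0.0431, 0, 0], [0, 0, 0, -0.0074, 0.0431, 0, 0], [0, 0, 0, -0.0074, 0.0431, 0, 0], [0, 0, 0, -0.0074, 0.0431, 0, 0], [0, 0, 0, -0.0074, 0.0431, 0, 0], [0, 0, 0.1389, 0, 0, 0, 0], [0, 0, 0.1389, 0, 0, 0, 0], [0, 0, 0.1389, 0, 0, 0, 0], [0, 0, 0.1389, 0, 0, 0, 0], [0, 0, 0.1389, 0, 0, 0, 0], [0, 0, 0.1389, 0, 0, 0, 0], [0, 0, 0.1389, 0, 0, 0, 0], [0, 0, 0.1389, 0, 0, 0, 0], [0, 0, 0.1389, 0, 0, 0, 0], [0, 0, 0.1389, 0, 0, 0, 0], [0, 0, 0, 0, 0, 0, 0], [0, 0, 0, 0, 0, 0, 0]]]' 40; python3 - <<'E'
from h import *
go(*PAN,.108,YAW)
E
```

```text
t: 13.0
position: [0.6464, 0.2009, 0.1528]
tcp_rot: [[-0.222, 0.975, -0.004], [0.975, 0.222, -0.001], [0.0, -0.004, -1.0]]
force: [-0.2, -1.1, -3.9]
grip_width: 0.726
gripper_force: 40.0
t 13.0 pos [0.6464 0.2009 0.1528] j6 -0.024244216212364243 F [-0.2453 -1.104  -3.9017] RZ 0.0032 d 0.0002 0.0017 0.0448 tilt [ 0.     -0.0041] now-axes [0.0002 0.0019 0.0448]
```

```bash
python3 inch.py '[[[0, 0, 0, -0.001, 0.0017, 0.015, 0], [0, 0, 0, 0, 0, 0.018, 0], [0, 0, 0, 0, 0, 0.008, 0], [0, 0, 0, 0, 0, 0, 0], [0, 0, 0, 0, 0, 0, 0]]]'
```

```text
t: 13.5
position: [0.6496, 0.2006, 0.1138]
tcp_rot: [[-0.219, 0.976, -0.001], [0.976, 0.219, -0.0], [-0.0, -0.001, -1.0]]
force: [0.6, -0.2, -4.5]
grip_width: 0.721
gripper_force: 40.0
```

```bash
python3 inch.py '[[[0, 0, 0, 0, 0, 0.0015, 0], [0, 0, 0, 0, 0, 0.0015, 0], [0, 0, 0, 0, 0, 0, 0]]]'
```

```text
t: 13.8
position: [0.6499, 0.2006, 0.1115]
tcp_rot: [[-0.218, 0.976, 0.001], [0.976, 0.218, 0.0], [-0.0, 0.001, -1.0]]
force: [-0.1, 0.5, -3.6]
grip_width: 0.723
gripper_force: 40.0
```

```bash
python3 inch.py '[[[0, 0, 0, 0, 0, 0.0015, 0], [0, 0, 0, 0, 0, 0.001, 0], [0, 0, 0, 0, 0, 0, 0]]]'
```

```text
t: 14.1
position: [0.6495, 0.2006, 0.1085]
tcp_rot: [[-0.218, 0.976, -0.0], [0.976, 0.218, -0.0], [-0.0, -0.0, -1.0]]
force: [-0.2, 0.3, -3.8]
grip_width: 0.723
gripper_force: 40.0
```

```bash
python3 inch.py '[[[0, 0, 0, 0, 0, 0.0015, 0], [0, 0, 0, 0, 0, 0.001, 0], [0, 0, 0, 0, 0, 0, 0]]]'
```

```text
t: 14.4
position: [0.6495, 0.2006, 0.1059]
tcp_rot: [[-0.218, 0.976, -0.0], [0.976, 0.218, -0.0], [-0.0, -0.0, -1.0]]
force: [0.6, 0.3, -3.7]
grip_width: 0.727
gripper_force: 40.0
```

```bash
python3 inch.py '[[[0, 0, 0, 0, 0, 0.001, 0], [0, 0, 0, 0, 0, 0.001, 0], [0, 0, 0, 0, 0, 0, 0]]]'
```

```text
t: 14.7
position: [0.6495, 0.2006, 0.1039]
tcp_rot: [[-0.218, 0.976, -0.0], [0.976, 0.218, -0.0], [-0.0, -0.0, -1.0]]
force: [-0.5, 0.4, -3.4]
grip_width: 0.724
gripper_force: 40.0
```

```bash
python3 inch.py '[[[0, 0, 0, 0, 0, 0.001, 0], [0, 0, 0, 0, 0, 0.0005, 0], [0, 0, 0, 0, 0, 0, 0]]]'
```

```text
t: 15.0
position: [0.6496, 0.2006, 0.1025]
tcp_rot: [[-0.218, 0.976, -0.0], [0.976, 0.218, -0.0], [-0.0, -0.0, -1.0]]
force: [0.9, -0.8, -3.2]
grip_width: 0.729
gripper_force: 40.0
```

```bash
python3 inch.py '[[[0, 0, 0, 0, 0, 0.001, 0], [0, 0, 0, 0, 0, 0.0005, 0], [0, 0, 0, 0, 0, 0, 0]]]'
```

```text
t: 15.3
position: [0.6498, 0.2006, 0.102]
tcp_rot: [[-0.218, 0.976, 0.0], [0.976, 0.218, -0.0], [-0.0, 0.0, -1.0]]
force: [-2.9, -0.8, 5.5]
grip_width: 0.728
gripper_force: 40.0
```

```bash
python3 inch.py '[[[0, 0, 0, 0, 0, 0, 0], [0, 0, 0, 0, 0, 0, 0]]]'
```

```text
t: 15.5
position: [0.6498, 0.2006, 0.1019]
tcp_rot: [[-0.218, 0.976, 0.0], [0.976, 0.218, -0.0], [-0.0, 0.0, -1.0]]
force: [-2.6, -0.1, 5.3]
grip_width: 0.726
gripper_force: 40.0
```

Contact is felt at TCP 0.102, which puts the bundle top at 0.099 as triangulated. Release and retreat.

```bash
python3 inch.py '[[[0, 0, 0, 0, 0, 0, 1], [0, 0, 0, 0, 0, 0, 1], [0, 0, 0, 0, 0, 0, 1], [0, 0, 0, 0, 0, -0.01, 1], [0, 0, 0, 0, 0, -0.04, 1], [0, 0, 0, 0, 0, -0.045, 1], [0, 0, 0, 0, 0, 0, 1]]]'; cat >> h.py <<'E'
def plates(z=.0145):
    f=ctrl.grab_frame("top");im=f["image"];hsv=cv2.cvtColor(im,cv2.COLOR_RGB2HSV)
    m=((im.min(2)>140)&(hsv[:,:,1]<50)).astype(np.uint8)
    for c in blobs(m,500,2500): print(c.mean(0),np.round(rect(onz(f,c,z)),1))
    return f
E
python3 - <<'E'
from h import *
plates()
go(.599,-.3025,.13,np.pi/2-np.deg2rad(5.3))
E
```

```text
t: 16.2
position: [0.6543, 0.2017, 0.204]
tcp_rot: [[-0.218, 0.976, 0.013], [0.976, 0.218, 0.003], [-0.0, 0.013, -1.0]]
force: [0.1, 0.3, 0.4]
grip_width: 0.997
gripper_force: 0.0
[454.2961 309.4612] [ 460.5 -305.7  111.4  105.3    3.3]
[450.2289 250.602 ] [ 599.2 -302.8  103.6  111.9   84.7]
[361.6774 173.7419] [789.5 -92.5  81.9  82.9  89.6]
t 16.25 pos [0.6526 0.2012 0.2009] j6 -0.02190318418851774 F [-0.6745  0.3635 -1.2086] RZ -1.2583 d 0.0069 -0.5065 0.0709 tilt [-0.0003  0.0085] now-axes [-0.4799 -0.1629  0.0697]
```

```bash
python3 inch.py '[[[0, 0, -0.14, 0, 0, 0, 1], [0, 0, -0.14, 0, 0, 0, 1], [0, 0, -0.14, 0, 0, 0, 1], [0, 0, -0.14, 0, 0, 0, 1], [0, 0, -0.14, 0, 0, 0, 1], [0, 0, -0.14, 0, 0, 0, 1], [0, 0, -0.14, 0, 0, 0, 1], [0, 0, -0.14, 0, 0, 0, 1], [0, 0, -0.139, 0, 0, 0, 1], [0, 0, 0, 0.0006, -0.046, 0, 1], [0, 0, 0, 0.0006, -0.046, 0, 1], [0, 0, 0, 0.0006, -0.046, 0, 1], [0, 0, 0, 0.0006, -0.046, 0, 1], [0, 0, 0, 0.0006, -0.046, 0, 1], [0, 0, 0, 0.0006, -0.046, 0.01, 1], [0, 0, 0, 0.0006, -0.046, 0.01, 1], [0, 0, 0, 0.0006, -0.046, 0.02, 1], [0, 0, 0, 0.0006, -0.046, 0.02, 1], [0, 0, 0, 0.0006, -0.046, 0.01, 1], [0, 0, 0, 0.0006, -0.046, 0, 1]]]'; python3 inch.py '[[[0, 0, 0, 0, 0, 0, 1], [0, 0, 0, 0, 0, 0, 1]]]'; python3 - <<'E'
from h import *
plates()
go(.599,-.3025,.005,np.pi/2-np.deg2rad(5.3))
f=ctrl.grab_frame("top");g=f["image"][165:345,170:320];h=ctrl.grab_frame("scene")["image"][175:265,270:410]
cv2.imwrite("pics/m1.png",np.hstack([cv2.resize(g,(375,450),interpolation=cv2.INTER_CUBIC),cv2.resize(h,(425,450),interpolation=cv2.INTER_CUBIC)])[:,:,::-1])
E
```

```text
t: 18.25
position: [0.5943, -0.303, 0.1231]
tcp_rot: [[-0.996, 0.092, -0.005], [0.092, 0.996, 0.003], [0.005, 0.003, -1.0]]
force: [0.1, 0.4, 0.0]
grip_width: 1.001
gripper_force: 0.0
t: 18.45
position: [0.5958, -0.3029, 0.1252]
tcp_rot: [[-0.996, 0.094, -0.001], [0.094, 0.996, 0.001], [0.002, 0.001, -1.0]]
force: [-0.1, 0.4, -0.4]
grip_width: 0.998
gripper_force: 0.0
[624.8324 447.9711] [ 158.6 -664.4   73.4  133.9   82.4]
[361.7204 173.7097] [789.5 -92.5  81.9  82.9  89.6]
t 18.5 pos [ 0.596  -0.3017  0.1254] j6 -2.050491397571104 F [-0.1828  1.3437  0.3007] RZ -0.0002 d -0.0030 -0.0006 0.1204 tilt [0.0016 0.0014] now-axes [-0.0032 -0.0007  0.1204]
```

View pics/m1.png

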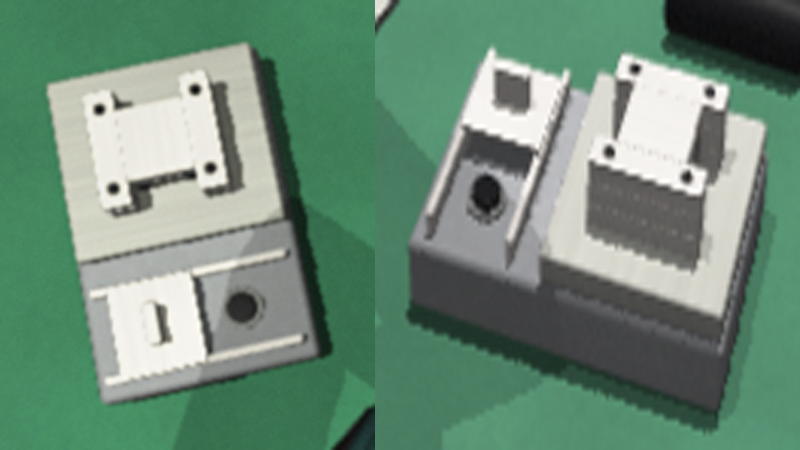

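The first plate sits neatly on the bundle with its edges flush in both views. Descending on the second plate.

```bash
python3 inch.py '[[[0, 0, 0, -0.003, -0.0006, 0.03, 1], [0, 0, 0, 0, 0, 0.04, 1], [0, 0, 0, 0, 0, 0.03, 1], [0, 0, 0, 0, 0, 0.01, 1], [0, 0, 0, 0, 0, 0, 1], [0, 0, 0, 0, 0, 0, 1], [0, 0, 0, 0, 0, 0, 1]]]' 40
```

```text
t: 19.3
position: [0.6012, -0.3038, 0.0183]
tcp_rot: [[-0.996, 0.091, 0.003], [0.091, 0.996, -0.002], [-0.003, -0.002, -1.0]]
force: [0.4, 0.1, 0.3]
grip_width: 1.001
gripper_force: 0.0
```

```bash
python3 inch.py '[[[0, 0, 0, 0.001, 0, 0.007, 1], [0, 0, 0, 0, 0, 0.005, 1], [0, 0, 0, 0, 0, 0.0025, 1], [0, 0, 0, 0, 0, 0, 1], [0, 0, 0, 0, 0, 0, 0], [0, 0, 0, 0, 0, 0, 0], [0, 0, 0, 0, 0, 0, 0], [0, 0, 0, 0, 0, 0, 0], [0, 0, 0, 0, 0, 0, 0]]]' 40
```

```text
t: 20.2
position: [0.5988, -0.3033, 0.0019]
tcp_rot: [[-0.996, 0.092, 0.0], [0.092, 0.996, -0.0], [-0.0, -0.0, -1.0]]
force: [0.2, -0.2, 0.5]
grip_width: 0.726
gripper_force: 40.0
```

```bash
python3 inch.py '[[[0, 0, 0, 0, 0, -0.02, 0], [0, 0, 0, 0, 0, -0.045, 0], [0, 0, 0, 0, 0, -0.045, 0], [0, 0, 0, 0, 0, -0.045, 0], [0, 0, 0, 0, 0, -0.015, 0], [0, 0, 0, 0, 0, 0, 0], [0, 0, 0, 0, 0, 0, 0]]]' 40; python3 - <<'E'
from h import *
plates()
go(*PAN,.16,YAW)
f=ctrl.grab_frame("wrist");im=f["image"];g=cv2.cvtColor(im,cv2.COLOR_RGB2GRAY)
m=((g<60)).astype(np.uint8)[150:420,180:470]
for c in blobs(m,150,1500): print("dark",c.mean(0)+[180,150],cv2.contourArea(c.astype(np.int32)))
E
```

```text
t: 20.9
position: [0.5973, -0.3023, 0.1694]
tcp_rot: [[-0.996, 0.092, -0.003], [0.092, 0.996, 0.002], [0.003, 0.002, -1.0]]
force: [-0.2, 0.1, -3.8]
grip_width: 0.73
gripper_force: 40.0
[623.8878 444.7122] [ 157.2 -663.8   91.5  126.    89.9]
[626.8325 309.5236] [ 465.1 -727.9   66.6  200.8   68.8]
[361.7204 173.6882] [789.5 -92.5  81.9  82.9  89.6]
t 20.95 pos [ 0.5969 -0.302   0.1686] j6 -2.05045013467168 F [-0.4182 -0.0741 -4.6002] RZ 1.2585 d 0.4801 0.1600 0.0086 tilt [0.0046 0.0023] now-axes [-0.0048  0.506   0.0098]
dark [394.0714 381.2321] 281.0
dark [245.7895 381.7895] 308.5
```

```bash
python3 inch.py '[[[0, 0, 0, -0.0004, 0.046, 0, 0], [0, 0, 0, -0.0004, 0.046, 0, 0], [0, 0, 0, -0.0004, 0.046, 0, 0], [0, 0, 0, -0.0004, 0.046, 0, 0], [0, 0, 0, -0.0004, 0.046, 0, 0], [0, 0, 0, -0.0004, 0.046, 0, 0], [0, 0, 0, -0.0004, 0.046, 0, 0], [0, 0, 0, -0.0004, 0.046, 0, 0], [0, 0, 0, -0.0004, 0.046, 0, 0], [0, 0, 0, -0.0004, 0.046, 0, 0], [0, 0, 0, -0.0004, 0.046, 0, 0], [0, 0, 0.14, 0, 0, 0, 0], [0, 0, 0.14, 0, 0, 0, 0], [0, 0, 0.14, 0, 0, 0, 0], [0, 0, 0.14, 0, 0, 0, 0], [0, 0, 0.14, 0, 0, 0, 0], [0, 0, 0.14, 0, 0, 0, 0], [0, 0, 0.14, 0, 0, 0, 0], [0, 0, 0.14, 0, 0, 0, 0], [0, 0, 0.139, 0, 0, 0, 0]]]' 40;python3 inch.py '[[[0, 0, 0, 0, 0, 0, 0], [0, 0, 0, 0, 0, 0, 0]]]'; python3 - <<'E'
from h import *
go(*PAN,.122,YAW)
E
```

```text
t: 23.0
position: [0.6479, 0.2, 0.1686]
tcp_rot: [[-0.213, 0.977, -0.005], [0.977, 0.213, -0.001], [0.0, -0.005, -1.0]]
force: [0.5, -0.9, -3.5]
grip_width: 0.723
gripper_force: 40.0
t: 23.2
position: [0.6484, 0.2001, 0.1697]
tcp_rot: [[-0.222, 0.975, -0.003], [0.975, 0.222, -0.001], [-0.0, -0.003, -1.0]]
force: [0.2, -0.3, -3.2]
grip_width: 0.726
gripper_force: 40.0
t 23.2 pos [0.6484 0.2001 0.1697] j6 -0.02602466586528226 F [ 0.2268 -0.2942 -3.2349] RZ 0.0033 d 0.0014 -0.0001 0.0477 tilt [-0.     -0.0034] now-axes [0.0014 0.0001 0.0477]
```

```bash
python3 inch.py '[[[0, 0, 0, 0.0014, 0, 0.018, 0], [0, 0, 0, 0, 0, 0.018, 0], [0, 0, 0, 0, 0, 0.008, 0], [0, 0, 0, 0, 0, 0, 0], [0, 0, 0, 0, 0, 0, 0]]]'
```

```text
t: 23.7
position: [0.6493, 0.2017, 0.1279]
tcp_rot: [[-0.219, 0.976, -0.0], [0.976, 0.219, -0.0], [-0.0, -0.0, -1.0]]
force: [-0.4, -0.5, -4.2]
grip_width: 0.723
gripper_force: 40.0
```

```bash
python3 inch.py '[[[0, 0, 0, 0, 0, 0.0015, 0], [0, 0, 0, 0, 0, 0.001, 0], [0, 0, 0, 0, 0, 0, 0]]]'
```

```text
t: 24.0
position: [0.6494, 0.2017, 0.1257]
tcp_rot: [[-0.218, 0.976, 0.001], [0.976, 0.218, 0.0], [-0.0, 0.001, -1.0]]
force: [-1.3, 0.4, -3.3]
grip_width: 0.724
gripper_force: 40.0
```

```bash
python3 inch.py '[[[0, 0, 0, 0, 0, 0.001, 0], [0, 0, 0, 0, 0, 0.001, 0], [0, 0, 0, 0, 0, 0, 0]]]'
```

```text
t: 24.3
position: [0.649, 0.2017, 0.1231]
tcp_rot: [[-0.218, 0.976, -0.0], [0.976, 0.218, -0.0], [-0.0, -0.0, -1.0]]
force: [-0.1, -0.2, -4.4]
grip_width: 0.724
gripper_force: 40.0
```

```bash
python3 inch.py '[[[0, 0, 0, 0, 0, 0.0015, 0], [0, 0, 0, 0, 0, 0.0015, 0], [0, 0, 0, 0, 0, 0, 0]]]'
```

```text
t: 24.6
position: [0.6489, 0.2017, 0.1199]
tcp_rot: [[-0.218, 0.976, -0.001], [0.976, 0.218, -0.0], [-0.0, -0.001, -1.0]]
force: [0.3, -0.4, -4.4]
grip_width: 0.728
gripper_force: 40.0
```

```bash
python3 inch.py '[[[0, 0, 0, 0, 0, 0.001, 0], [0, 0, 0, 0, 0, 0.0005, 0], [0, 0, 0, 0, 0, 0, 0]]]'
```

```text
t: 24.9
position: [0.6491, 0.2017, 0.1186]
tcp_rot: [[-0.218, 0.976, -0.0], [0.976, 0.218, -0.0], [-0.0, -0.0, -1.0]]
force: [-0.1, -0.3, -3.9]
grip_width: 0.725
gripper_force: 40.0
```

```bash
python3 inch.py '[[[0, 0, 0, 0, 0, 0.001, 0], [0, 0, 0, 0, 0, 0.0005, 0], [0, 0, 0, 0, 0, 0, 0]]]'
```

```text
t: 25.2
position: [0.6491, 0.2016, 0.1171]
tcp_rot: [[-0.218, 0.976, -0.0], [0.976, 0.218, -0.0], [-0.0, -0.0, -1.0]]
force: [-0.4, -1.1, -3.4]
grip_width: 0.723
gripper_force: 40.0
```

```bash
python3 inch.py '[[[0, 0, 0, 0, 0, 0.001, 0], [0, 0, 0, 0, 0, 0.0005, 0], [0, 0, 0, 0, 0, 0, 0]]]'
```

```text
t: 25.5
position: [0.6492, 0.2017, 0.1159]
tcp_rot: [[-0.218, 0.976, 0.0], [0.976, 0.218, -0.0], [-0.0, 0.0, -1.0]]
force: [-0.1, -1.3, -2.5]
grip_width: 0.727
gripper_force: 40.0
```

```bash
python3 inch.py '[[[0, 0, 0, 0, 0, 0.001, 0], [0, 0, 0, 0, 0, 0, 0]]]'
```

```text
t: 25.7
position: [0.6492, 0.2017, 0.1159]
tcp_rot: [[-0.218, 0.976, 0.0], [0.976, 0.218, -0.0], [-0.0, 0.0, -1.0]]
force: [-2.9, -0.7, 3.9]
grip_width: 0.724
gripper_force: 40.0
```

Contact at TCP 0.116. Release and go for the third plate.

```bash
python3 inch.py '[[[0, 0, 0, 0, 0, 0, 1], [0, 0, 0, 0, 0, 0, 1], [0, 0, 0, 0, 0, 0, 1], [0, 0, 0, 0, 0, -0.01, 1], [0, 0, 0, 0, 0, -0.04, 1], [0, 0, 0, 0, 0, -0.045, 1], [0, 0, 0, 0, 0, 0, 1], [0, 0, 0, 0, 0, 0, 1]]]';python3 - <<'E'
from h import *
plates()
go(.4605,-.3058,.13,np.pi/2+np.deg2rad(3.3))
E
```

```text
t: 26.5
position: [0.6503, 0.202, 0.212]
tcp_rot: [[-0.218, 0.976, 0.004], [0.976, 0.218, 0.001], [-0.0, 0.004, -1.0]]
force: [-1.1, -0.1, -0.2]
grip_width: 1.002
gripper_force: 0.0
[454.3961 309.343 ] [ 460.5 -305.9  111.4  105.6    3.3]
[361.6774 173.7312] [789.5 -92.5  81.9  82.9  89.6]
t 26.55 pos [0.6491 0.2017 0.2101] j6 -0.020170709416086313 F [-0.4321 -0.5374 -0.6608] RZ -1.4084 d 0.2175 -0.4958 0.0801 tilt [-0.0001  0.0005] now-axes [-0.4541 -0.2948  0.08  ]
```

```bash
python3 inch.py '[[[0, 0, -0.141, 0, 0, 0, 1], [0, 0, -0.141, 0, 0, 0, 1], [0, 0, -0.141, 0, 0, 0, 1], [0, 0, -0.141, 0, 0, 0, 1], [0, 0, -0.141, 0, 0, 0, 1], [0, 0, -0.141, 0, 0, 0, 1], [0, 0, -0.141, 0, 0, 0, 1], [0, 0, -0.141, 0, 0, 0, 1], [0, 0, -0.14, 0, 0, 0, 1], [0, 0, -0.14, 0, 0, 0, 1], [0, 0, 0, 0.0181, -0.0413, 0, 1], [0, 0, 0, 0.0181, -0.0413, 0, 1], [0, 0, 0, 0.0181, -0.0413, 0, 1], [0, 0, 0, 0.0181, -0.0413, 0, 1], [0, 0, 0, 0.0181, -0.0413, 0, 1], [0, 0, 0, 0.0181, -0.0413, 0, 1], [0, 0, 0, 0.0181, -0.0413, 0.01, 1], [0, 0, 0, 0.0181, -0.0413, 0.01, 1], [0, 0, 0, 0.0181, -0.0413, 0.02, 1], [0, 0, 0, 0.0181, -0.0413, 0.02, 1]]]'; python3 - <<'E'
from h import *
plates()
E
python3 inch.py '[[[0, 0, 0, 0.0181, -0.0413, 0.02, 1], [0, 0, 0, 0.0181, -0.0413, 0, 1], [0, 0, 0, 0, 0, 0, 1], [0, 0, 0, 0, 0, 0, 1], [0, 0, 0, 0, 0, 0, 1]]]'; python3 - <<'E'
from h import *
go(.4605,-.3058,.003,np.pi/2+np.deg2rad(3.3))
E
```

```text
t: 28.55
position: [0.4903, -0.222, 0.1481]
tcp_rot: [[-0.998, -0.057, -0.002], [-0.057, 0.998, 0.001], [0.002, 0.001, -1.0]]
force: [0.6, 0.5, 0.3]
grip_width: 0.994
gripper_force: 0.0
[361.7419 173.6452] [790.7 -92.6  80.1  82.1   0.3]
t: 29.1
position: [0.4603, -0.3041, 0.1291]
tcp_rot: [[-0.998, -0.057, -0.001], [-0.057, 0.998, 0.002], [0.001, 0.002, -1.0]]
force: [-0.0, -0.2, 0.5]
grip_width: 1.0
gripper_force: 0.0
t 29.1 pos [ 0.4603 -0.3041  0.1291] j6 -2.3377082337150683 F [-0.0373 -0.1888  0.4826] RZ -0.0002 d -0.0001 -0.0017 0.1261 tilt [0.0013 0.0017] now-axes [-0.0003 -0.0019  0.1261]
```

```bash
python3 inch.py '[[[0, 0, 0, 0, -0.001, 0.03, 1], [0, 0, 0, 0, 0, 0.04, 1], [0, 0, 0, 0, 0, 0.035, 1], [0, 0, 0, 0, 0, 0.009, 1], [0, 0, 0, 0, 0, 0, 1], [0, 0, 0, 0, 0, 0, 1], [0, 0, 0, 0, 0, 0, 1]]]' 40
```

```text
t: 29.8
position: [0.462, -0.3072, 0.0175]
tcp_rot: [[-0.998, -0.058, 0.002], [-0.058, 0.998, -0.002], [-0.002, -0.002, -1.0]]
force: [-0.3, 0.0, 0.4]
grip_width: 0.996
gripper_force: 0.0
```

```bash
python3 - <<'E'
from h import *
go(.4605,-.3058,.003,np.pi/2+np.deg2rad(3.3))
f=ctrl.grab_frame("wrist");cv2.imwrite("pics/w5.png",f["image"][:,:,::-1])
E
```

```text
t 29.8 pos [ 0.462  -0.3072  0.0175] j6 -2.3396603320493714 F [-0.2876  0.0184  0.384 ] RZ 0.0001 d 0.0014 0.0015 0.0145 tilt [-0.0022 -0.0022] now-axes [0.0014 0.0015 0.0145]
```

View pics/w5.png

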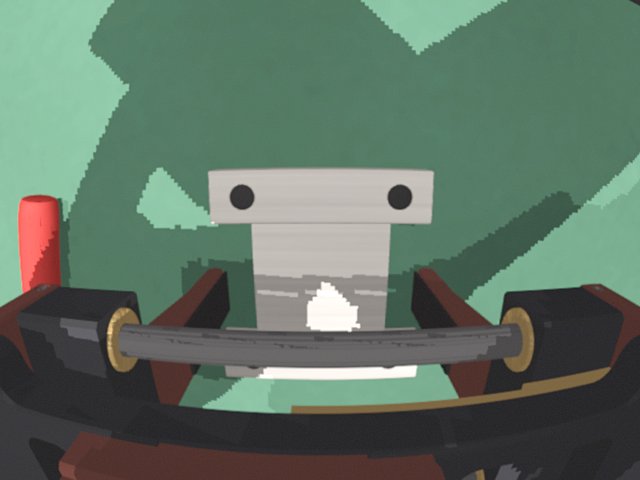

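The third plate lies centred between the fingers, waist at (320,270). Going down to grip it.

```bash
python3 inch.py '[[[0, 0, 0, 0, 0, 0.007, 1], [0, 0, 0, 0, 0, 0.005, 1], [0, 0, 0, 0, 0, 0.0015, 1], [0, 0, 0, 0, 0, 0, 1], [0, 0, 0, 0, 0, 0, 0], [0, 0, 0, 0, 0, 0, 0], [0, 0, 0, 0, 0, 0, 0], [0, 0, 0, 0, 0, 0, 0], [0, 0, 0, 0, 0, 0, 0]]]' 40
```

```text
t: 30.75
position: [0.4608, -0.3066, 0.0024]
tcp_rot: [[-0.998, -0.057, 0.0], [-0.057, 0.998, -0.0], [-0.0, -0.0, -1.0]]
force: [-0.1, 0.0, -0.1]
grip_width: 0.723
gripper_force: 40.0
```

```bash
python3 inch.py '[[[0, 0, 0, 0, 0, -0.02, 0], [0, 0, 0, 0, 0, -0.045, 0], [0, 0, 0, 0, 0, -0.045, 0], [0, 0, 0, 0, 0, -0.045, 0], [0, 0, 0, 0, 0, -0.025, 0], [0, 0, 0, 0, 0, 0, 0], [0, 0, 0, 0, 0, 0, 0]]]' 40; python3 - <<'E'
from h import *
plates()
go(*PAN,.18,YAW)
E
```

```text
t: 31.45
position: [0.4601, -0.306, 0.1814]
tcp_rot: [[-0.998, -0.057, -0.001], [-0.057, 0.998, 0.001], [0.001, 0.001, -1.0]]
force: [0.5, -0.0, -4.1]
grip_width: 0.724
gripper_force: 40.0
[551.9011 409.2637] [ 245.1 -516.4   83.3   49.9   52.6]
[361.7419 173.6452] [790.7 -92.6  80.1  82.1   0.3]
t 31.5 pos [ 0.4594 -0.3054  0.1803] j6 -2.339770405558221 F [-0.7999 -0.0013 -3.9048] RZ 1.4075 d 0.4534 0.2949 0.0003 tilt [0.0025 0.0023] now-axes [-0.2172  0.4953  0.0009]
```

```bash
python3 inch.py '[[[0, 0, 0, -0.0181, 0.0413, 0, 0], [0, 0, 0, -0.0181, 0.0413, 0, 0], [0, 0, 0, -0.0181, 0.0413, 0, 0], [0, 0, 0, -0.0181, 0.0413, 0, 0], [0, 0, 0, -0.0181, 0.0413, 0, 0], [0, 0, 0, -0.0181, 0.0413, 0, 0], [0, 0, 0, -0.0181, 0.0413, 0, 0], [0, 0, 0, -0.0181, 0.0413, 0, 0], [0, 0, 0, -0.0181, 0.0413, 0, 0], [0, 0, 0, -0.0181, 0.0413, 0, 0], [0, 0, 0, -0.0181, 0.0413, 0, 0], [0, 0, 0, -0.0181, 0.0413, 0, 0]]]' 40; python3 inch.py '[[[0, 0, 0.141, 0, 0, 0, 0], [0, 0, 0.141, 0, 0, 0, 0], [0, 0, 0.141, 0, 0, 0, 0], [0, 0, 0.141, 0, 0, 0, 0], [0, 0, 0.141, 0, 0, 0, 0], [0, 0, 0.141, 0, 0, 0, 0], [0, 0, 0.141, 0, 0, 0, 0], [0, 0, 0.141, 0, 0, 0, 0], [0, 0, 0.14, 0, 0, 0, 0], [0, 0, 0.14, 0, 0, 0, 0], [0, 0, 0, 0, 0, 0, 0], [0, 0, 0, 0, 0, 0, 0], [0, 0, 0, 0, 0, 0, 0]]]'; python3 - <<'E'
from h import *
go(*PAN,.137,YAW)
E
```

```text
t: 32.7
position: [0.6477, 0.2022, 0.1784]
tcp_rot: [[-0.998, -0.057, -0.006], [-0.057, 0.998, -0.001], [0.006, -0.001, -1.0]]
force: [1.3, -1.0, -3.6]
grip_width: 0.722
gripper_force: 40.0
t: 34.0
position: [0.6485, 0.2005, 0.1808]
tcp_rot: [[-0.221, 0.975, -0.002], [0.975, 0.221, -0.001], [-0.0, -0.002, -1.0]]
force: [-0.7, -0.3, -3.4]
grip_width: 0.724
gripper_force: 40.0
t 34.0 pos [0.6485 0.2005 0.1808] j6 -0.024405002818835085 F [-0.7161 -0.3283 -3.402 ] RZ 0.0022 d 0.0010 -0.0003 0.0438 tilt [-0.     -0.0023] now-axes [ 0.001  -0.0002  0.0438]
```

```bash
python3 inch.py '[[[0, 0, 0, 0.001, 0, 0.018, 0], [0, 0, 0, 0, 0, 0.018, 0], [0, 0, 0, 0, 0, 0.006, 0], [0, 0, 0, 0, 0, 0, 0], [0, 0, 0, 0, 0, 0, 0]]]'
```

```text
t: 34.5
position: [0.6494, 0.2017, 0.1407]
tcp_rot: [[-0.219, 0.976, 0.001], [0.976, 0.219, 0.0], [-0.0, 0.001, -1.0]]
force: [0.6, -0.4, -2.9]
grip_width: 0.724
gripper_force: 40.0
```

```bash
python3 inch.py '[[[0, 0, 0, 0, 0, 0.0015, 0], [0, 0, 0, 0, 0, 0.001, 0], [0, 0, 0, 0, 0, 0, 0]]]'
```

```text
t: 34.8
position: [0.6492, 0.2017, 0.1381]
tcp_rot: [[-0.218, 0.976, 0.001], [0.976, 0.218, 0.0], [-0.0, 0.001, -1.0]]
force: [-0.0, 0.1, -3.9]
grip_width: 0.724
gripper_force: 40.0
```

```bash
python3 inch.py '[[[0, 0, 0, 0, 0, 0.001, 0], [0, 0, 0, 0, 0, 0.001, 0], [0, 0, 0, 0, 0, 0, 0]]]'
```

```text
t: 35.1
position: [0.6488, 0.2017, 0.1356]
tcp_rot: [[-0.218, 0.976, -0.0], [0.976, 0.218, -0.0], [-0.0, -0.0, -1.0]]
force: [0.2, -0.3, -3.4]
grip_width: 0.726
gripper_force: 40.0
```

```bash
python3 inch.py '[[[0, 0, 0, 0, 0, 0.001, 0], [0, 0, 0, 0, 0, 0.0005, 0], [0, 0, 0, 0, 0, 0, 0]]]'
```

```text
t: 35.4
position: [0.6489, 0.2016, 0.1341]
tcp_rot: [[-0.218, 0.976, -0.0], [0.976, 0.218, -0.0], [-0.0, -0.0, -1.0]]
force: [-0.1, 0.9, -3.7]
grip_width: 0.725
gripper_force: 40.0
```

```bash
python3 inch.py '[[[0, 0, 0, 0, 0, 0.001, 0], [0, 0, 0, 0, 0, 0, 0]]]'
```

```text
t: 35.6
position: [0.6489, 0.2016, 0.1331]
tcp_rot: [[-0.218, 0.976, -0.0], [0.976, 0.218, -0.0], [-0.0, -0.0, -1.0]]
force: [-0.6, -0.4, -3.9]
grip_width: 0.725
gripper_force: 40.0
```

```bash
python3 inch.py '[[[0, 0, 0, 0, 0, 0.001, 0], [0, 0, 0, 0, 0, 0, 0]]]'
```

```text
t: 35.8
position: [0.649, 0.2017, 0.1329]
tcp_rot: [[-0.218, 0.976, 0.0], [0.976, 0.218, -0.0], [-0.0, 0.0, -1.0]]
force: [-1.2, -0.4, 1.6]
grip_width: 0.723
gripper_force: 40.0
```

```bash
python3 inch.py '[[[0, 0, 0, 0, 0, 0.001, 0], [0, 0, 0, 0, 0, 0, 0]]]'
```

```text
t: 36.0
position: [0.649, 0.2017, 0.1329]
tcp_rot: [[-0.218, 0.976, 0.001], [0.976, 0.218, -0.0], [-0.0, 0.001, -1.0]]
force: [-4.0, -0.4, 8.5]
grip_width: 0.721
gripper_force: 40.0
```

Contact at TCP 0.133. Release, back off and check the pile.

```bash
python3 inch.py '[[[0, 0, 0, 0, 0, 0, 1], [0, 0, 0, 0, 0, 0, 1], [0, 0, 0, 0, 0, 0, 1], [0, 0, 0, 0, 0, -0.01, 1], [0, 0, 0, 0, 0, -0.04, 1], [0, 0, 0, 0, 0, -0.03, 1], [0, 0, 0, 0, -0.045, 0, 1], [0, 0, 0, 0, -0.05, 0, 1], [0, 0, 0, 0, -0.05, 0, 0.5], [0, 0, 0, 0, 0, 0, 0], [0, 0, 0, 0, 0, 0, 0], [0, 0, 0, 0, 0, 0, 0], [0, 0, 0, 0, 0, 0, 0]]]' 20;python3 - <<'E'
from h import *
go(.508,.130,.12,YAW+np.pi/2)
f=ctrl.grab_frame("top");h=ctrl.grab_frame("scene")["image"][150:265,260:410]
cv2.imwrite("pics/m2.png",np.hstack([cv2.resize(f["image"][100:400],(400,400)),cv2.resize(h,(400,400),interpolation=cv2.INTER_CUBIC)])[:,:,::-1])
E
```

```text
t: 37.3
position: [0.5097, 0.1704, 0.2119]
tcp_rot: [[-0.218, 0.976, 0.002], [0.976, 0.218, 0.0], [-0.0, 0.002, -1.0]]
force: [0.6, 0.8, -0.7]
grip_width: 0.583
gripper_force: 0.0
t 37.3 pos [0.5097 0.1704 0.2119] j6 -0.02567150756525698 F [ 0.6306  0.8149 -0.6888] RZ -1.5714 d 0.0105 -0.0391 0.0919 tilt [-0.0001  0.0022] now-axes [-0.0391 -0.0106  0.0919]
```

View pics/m2.png

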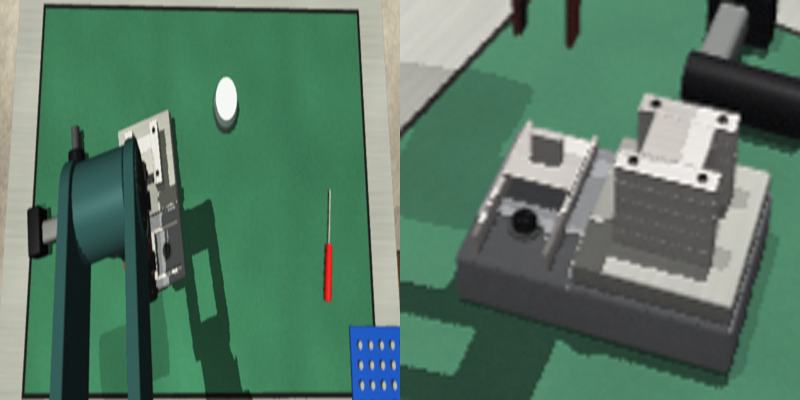

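The bench is empty of plates, the column is flush (right panel around (670,180)), and the button at (525,222) is clear. Turn and press it.

```bash
python3 inch.py '[[[0, 0, -0.143, 0, 0, 0, 0], [0, 0, -0.143, 0, 0, 0, 0], [0, 0, -0.143, 0, 0, 0, 0], [0, 0, -0.143, 0, 0, 0, 0], [0, 0, -0.143, 0, 0, 0, 0], [0, 0, -0.143, 0, 0, 0, 0], [0, 0, -0.143, 0, 0, 0, 0], [0, 0, -0.143, 0, 0, 0, 0], [0, 0, -0.143, 0, 0, 0, 0], [0, 0, -0.143, 0, 0, 0, 0], [0, 0, -0.141, 0, 0, 0, 0], [0, 0, 0, 0.005, -0.02, 0, 0], [0, 0, 0, 0.0055, -0.019, 0.03, 0], [0, 0, 0, 0, 0, 0.04, 0], [0, 0, 0, 0, 0, 0.02, 0], [0, 0, 0, 0, 0, 0, 0], [0, 0, 0, 0, 0, 0, 0], [0, 0, 0, 0, 0, 0, 0]]]' 20;python3 -c "
from h import *
go(.508,.130,.064,YAW+np.pi/2)"
```

```text
t: 39.2
position: [0.5073, 0.13, 0.1225]
tcp_rot: [[-0.976, -0.219, 0.002], [-0.219, 0.976, 0.0], [-0.002, -0.0, -1.0]]
force: [-0.2, -0.4, 0.7]
grip_width: 0.005
gripper_force: 0.0
t 39.2 pos [0.5073 0.13   0.1225] j6 -1.6722428409840708 F [-0.1921 -0.4314  0.6666] RZ -0.0000 d -0.0007 -0.0001 0.0585 tilt [-0.0024 -0.0003] now-axes [-0.0005 -0.0001  0.0585]
```

```bash
python3 inch.py '[[[0, 0, 0, 0, 0, 0.03, 0], [0, 0, 0, 0, 0, 0.024, 0], [0, 0, 0, 0, 0, 0.006, 0], [0, 0, 0, 0, 0, 0.003, 0], [0, 0, 0, 0, 0, 0.003, 0], [0, 0, 0, 0, 0, 0, 0], [0, 0, 0, 0, 0, 0, 0]]]'
```

```text
t: 39.9
position: [0.5062, 0.1298, 0.0562]
tcp_rot: [[-0.976, -0.218, 0.001], [-0.218, 0.976, 0.0], [-0.001, -0.0, -1.0]]
force: [-1.7, 0.9, 3.8]
grip_width: -0.001
gripper_force: 1.7
```

```bash
python3 inch.py '[[[0, 0, 0, 0, 0, 0.002, 0], [0, 0, 0, 0, 0, 0, 0], [0, 0, 0, 0, 0, 0, 0]]]'
```

```text
t: 40.2
position: [0.5063, 0.1298, 0.0542]
tcp_rot: [[-0.976, -0.218, 0.001], [-0.218, 0.976, 0.0], [-0.001, -0.0, -1.0]]
force: [-3.1, -0.3, 10.3]
grip_width: 0.004
gripper_force: 5.3
```

```bash
python3 inch.py '[[[0, 0, 0, 0, 0, 0.001, 0], [0, 0, 0, 0, 0, 0, 0], [0, 0, 0, 0, 0, 0, 0]]]';python3 inch.py '[[[0, 0, 0, 0, 0, -0.03, 0], [0, 0, 0, 0, 0, -0.043, 0], [0, 0, 0, 0, 0.03, 0, 0.5], [0, 0, 0, 0, 0.0437, 0, 0.5], [0, 0, 0, 0, 0, 0, 0.5], [0, 0, 0, 0, 0, 0, 0.5], [0, 0, 0, 0, 0, 0, 0.5], [0, 0, 0, 0, 0, 0, 0.5], [0, 0, 0, 0, 0, 0, 0.5]]]';python3 -c "
from h import *
go(.4922,.2022,.082,YAW+np.pi/2)"
```

```text
t: 40.5
position: [0.5064, 0.1298, 0.054]
tcp_rot: [[-0.976, -0.218, 0.002], [-0.218, 0.976, 0.0], [-0.002, -0.0, -1.0]]
force: [-5.0, -0.1, 20.2]
grip_width: -0.0
gripper_force: 9.9
t: 41.4
position: [0.4899, 0.2007, 0.1251]
tcp_rot: [[-0.976, -0.217, -0.0], [-0.217, 0.976, -0.0], [0.0, -0.0, -1.0]]
force: [-0.4, 0.2, 0.3]
grip_width: 0.497
gripper_force: 0.0
t 41.4 pos [0.4899 0.2007 0.1251] j6 -1.5311176678068656 F [-0.4365  0.1935  0.2678] RZ -0.0016 d -0.0026 0.0010 0.0431 tilt [ 0.0003 -0.0003] now-axes [-0.0026  0.001   0.0431]
```

```bash
python3 inch.py '[[[0, 0, 0, -0.0026, 0.001, 0, 0.5], [0, 0, 0, 0, 0, 0.02, 0.5], [0, 0, 0, 0, 0, 0.015, 0.5], [0, 0, 0, 0, 0, 0.007, 0.5], [0, 0, 0, 0, 0, 0, 0.5], [0, 0, 0, 0, 0, 0, 0], [0, 0, 0, 0, 0, 0, 0], [0, 0, 0, 0, 0, 0, 0], [0, 0, 0, 0, 0, 0, 0], [0, 0, 0, 0, 0, 0, 0]]]' 20
```

```text
t: 42.4
position: [0.4925, 0.2024, 0.0837]
tcp_rot: [[-0.976, -0.219, 0.001], [-0.219, 0.976, -0.001], [-0.001, -0.002, -1.0]]
force: [0.7, -4.3, 2.7]
grip_width: 0.137
gripper_force: 20.0
```

```bash
python3 inch.py '[[[0, 0, 0, 0, -0.012, 0, 0], [0, 0, 0, 0, -0.013, 0, 0], [0, 0, 0, 0, -0.013, 0, 0], [0, 0, 0, 0, -0.013, 0, 0], [0, 0, 0, 0, -0.013, 0, 0], [0, 0, 0, 0, -0.009, 0, 0], [0, 0, 0, 0, 0, 0, 0], [0, 0, 0, 0, 0, 0, 0]]]' 20
```

```text
t: 43.2
position: [0.5088, 0.1299, 0.0837]
tcp_rot: [[-0.976, -0.218, 0.001], [-0.218, 0.976, -0.001], [-0.001, -0.001, -1.0]]
force: [0.1, -2.3, 4.8]
grip_width: 0.134
gripper_force: 20.0
```

```bash
python3 inch.py '[[[0, 0, 0, 0, -0.002, 0, 0], [0, 0, 0, 0, 0, 0, 0]]]';python3 inch.py '[[[0, 0, 0, 0, 0, 0, 0.5], [0, 0, 0, 0, 0, 0, 0.5], [0, 0, 0, 0, 0, 0, 0.5], [0, 0, 0, 0, 0, -0.03, 0.5], [0, 0, 0, 0, 0, -0.045, 0.5], [0, 0, 0, 0, 0, -0.04, 0.5], [0, 0, 0, 0.05, 0, 0, 0.5], [0, 0, 0, 0.02, 0, 0, 0.5], [0, 0, 0, 0, 0, 0, 0.5], [0, 0, 0, 0, 0, 0, 0.5]]]';python3 - <<'E'
from h import *
f=ctrl.grab_frame("top");h=ctrl.grab_frame("scene")["image"][150:265,260:410]
cv2.imwrite("pics/m3.png",np.hstack([cv2.resize(f["image"][165:345,100:320],(400,400)),cv2.resize(h,(400,400),interpolation=cv2.INTER_CUBIC)])[:,:,::-1])
E
```

```text
t: 43.4
position: [0.5089, 0.1292, 0.0837]
tcp_rot: [[-0.976, -0.217, 0.001], [-0.217, 0.976, 0.001], [-0.001, 0.001, -1.0]]
force: [-0.7, 2.8, 4.8]
grip_width: 0.136
gripper_force: 20.0
t: 44.4
position: [0.4404, 0.1145, 0.1984]
tcp_rot: [[-0.976, -0.218, 0.001], [-0.218, 0.976, -0.0], [-0.001, -0.0, -1.0]]
force: [0.8, 0.5, -0.4]
grip_width: 0.498
gripper_force: 0.0
```

View pics/m3.png

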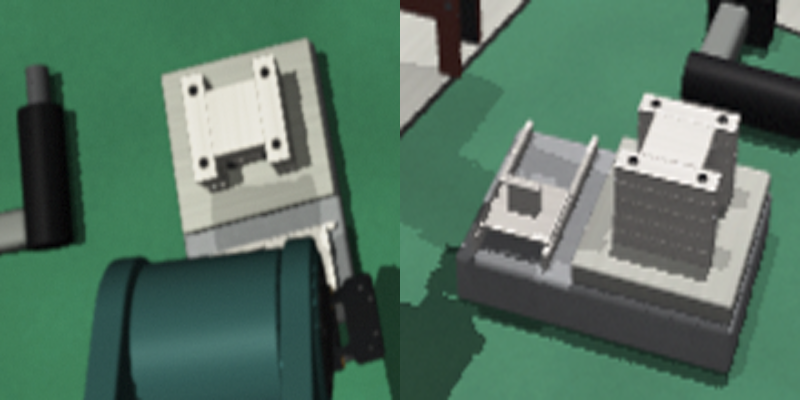

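The cover is shut (rib at (525,197), right panel), the column is intact and the robot is clear.

```bash
python3 -c "
from cell import ctrl
print(ctrl.finish_job())"
```

```text
the job is handed in; nothing more can be done
None
```

I zeroed the scale, felt the three loose plates down into one column on the bundle, logged the weight, shut the cover and handed the job in; the hand-in returned no verdict, but the last pictures show the column flush and the cover shut.

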